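Raise the ratchet lift stand to its second rung and load the flask

TASK

Raise the platform of the lift stand by its yellow grip until the red gravity pawl has clicked past the second rung, then lower it gently until the pawl sits on that second rung and carries the platform by itself; do not let the platform drop and do not press it down hard on the pawl. Then lay the culture flask with the pink liquid flat and lengthways on the black mat of the raised platform. Leave the beaker, the well plate and the pen where they are.

Things in the scene. Friction and masses are not known exactly. Their poses are not given: they have to be found in the camera images.
- stand: lift stand fixed to the bench: grey base 160 x 210 mm with an upright ladder 183 mm high. Origin at bench level under the rung plane; y along the rungs, z up; the pawl is on the -x side. Three round 8 mm steel rungs, 44 mm apart, on a strip bolted in anywhere from 15 mm below to 15 mm above its nominal height (differs every time, not measured)
- rung2_nominal (a point): nominal centre of the second (middle) rung; the true rung is up to 15 mm lower or higher. The first rung is 44 mm below it and the third 44 mm above it
- platform (a joint): height of the sliding section, m: 0 fully down (start), 0.150 at the upper stop. It slides freely, weighs 0.4 to 0.8 kg and falls if let go. With the pawl seated it reads 0.035 on the first, 0.079 on the second, 0.123 on the third rung, all up to 0.015 more or less together. 0.112 to 0.120 is always past the second rung but not past the third; past the third there is no way back
- pawl: red gravity pawl on the sliding section; origin on its hinge pin (along y, 26 mm in front of the rungs); tip to the rungs (+x), heavy tail to -x. The tip's underside, 4 mm below the pin, rests on a rung. Going up, a rung folds the tip down (up to 1.25 rad); the tail's weight brings it back level some 16 mm above the seat. It bears 18 N at most. It never tips upward, so going down it catches
- handle (a point): middle of the yellow upright grip fin on the left (+y) end of the platform: 14 mm thick (y), 50 mm (x), 52 mm tall; this point is 21 mm below its top and 26 mm above its foot flange (60 x 26 mm). Axes as the stand's; it rises with the platform. Pinch it across y from above
- mat (a point): centre of the top of the black rubber mat on the white platform (80 mm in x by 124 mm in y); axes as the stand's; rises with the platform. The fin stands 106 mm from it towards +y
- flask_c (a point): centre of the culture flask with pink liquid and blue cap, lying flat: 50 mm wide (x), 102 mm long (y, the cap at one end), 32 mm thick (z); this point is 16 mm above its underside. 90 to 150 g. The 48 mm wide, 27 mm high body reaches from 20 mm on the cap side (-y) to 42 mm on the other; grasp across it
- beaker: clear beaker with pipette tips, 72 mm wide, 88 mm tall, origin under its centre; leave alone
- well_plate: clear six-well plate 85 x 127 x 20 mm, origin under its centre; leave alone
- timer_pen: white marker pen with a blue cap, 135 mm long, 17 mm thick, lying on the bench in front of the stand; leave alone

How it is judged (in metres and radians):
On the way:
1. the empty platform is let go, hanging at rest on the second rung (value of joint platform between 0.06 and 0.098 m and velocity of joint platform between -0.01 and 0.01 m/s and contact force between each of the arm, the fingers and platform below 0.1 N and horizontal distance between flask_c and mat above 0.12 m), for 0.3 s.
At the end, for the whole second after the job is handed in: the platform rests by its pawl on the second rung (platform reading 0.060 to 0.098) and the flask lies flat on the mat, right way up, its centre within 20 mm (across) and 25 mm (along) of the mat's centre and its length within 0.25 rad of the mat's, everything at rest (value of joint platform between 0.06 and 0.098 m and velocity of joint platform between -0.01 and 0.01 m/s and x of flask_c in the frame of mat between -0.02 and 0.02 m and y of flask_c in the frame of mat between -0.025 and 0.025 m and z of flask_c in the frame of mat between 0.01 and 0.022 m and angle between the y axis of flask_c and the y axis of mat, either way round below 0.25 rad and angle between flask_c's own z axis and vertical below 0.1 rad and linear speed of flask below 0.02 m/s); the robot touches nothing.
It fails at once if the platform was dropped (fell faster than 0.15 m/s) (velocity of joint platform below -0.15 m/s).
It fails at once if the pawl was pressed with more than 18 N (contact force between pawl and anything else above 18 N).
It fails at once if the beaker was disturbed (distance of beaker from where it was at the start of the episode above 0.02 m).
It fails at once if the well plate was disturbed (distance of well_plate from where it was at the start of the episode above 0.02 m).
It fails at once if the pen was disturbed (distance of timer_pen from where it was at the start of the episode above 0.03 m).
It also fails if it takes over 72 s, if anything falls off the work surface, if the arm or the gripper's body presses on something with over 40 N, if the wrist force passes 120 N, or if a joint passes its speed limit or range.

ROBOT

A 6-joint arm with a two-finger parallel gripper is mounted at the origin on a cart in front of the work surface, level with it; the furniture and walls round the work are solid. World frame = base frame: x ahead of the robot, y to its left, z up, the work surface at z = 0. Lengths are in m, angles in degrees, forces in N, time in s.
With the tool pointing down it reaches from about 0.35 to 0.875 m from the base axis. Payload 4.2 kg.
Tool frame: the origin (TCP) lies on the centre line of the jaws, within the pads' length; the fingertips stand 19 mm ahead of it and the grasp point (between the pads) is the TCP; y points along the fingers, x is the direction in which the jaws open and shut, and the axes are right-handed (so a half turn about y gives the same grasp; the last joint's range is limited). The gripper opens to 85 mm and grips with 20 to 120 N. Pads are 22 mm wide; open, the fingers measure 114 mm over their backs; the gripper's body (76 mm by 85 mm) begins 54 mm behind the grasp point. The pads swing forward as they close: fully open they stand 13 mm farther back than shut.
Start: joints at [83.4, 22.042, 0.453, 0, -68.411, -14.817], TCP at [0.228, 0.582, 0.25] pointing down, gripper open.
Joint ranges: [-179.83, 179.83], [-69.29, 118.12], [-61.27, 80.66], [-181.25, 117.63], [-171.15, -9.14], [-177.46, 177.46]. Speed limits (degrees/s): [159.86, 159.86, 180, 180, 180, 180].

INTERFACE

Orientations are given as a 3x3 rotation matrix whose columns are the frame's x, y, z axes.
In Python, from workcell import r, viewer, order gives the robot as it stands.
- The arm moves only by the tool jog_arm, never from a script. Its arguments are lists of equal length, an entry for each row: "xyz": the shift along the tool's x, y, z in units of 30 mm (1.0 is 30 mm), a list of three; "rot": the turn, a rotation vector about the tool's x, y, z in units of 6 degrees (1.0 is 6 degrees), a list of three; "hand": the closure, from 0 (fully open) to 1 (shut). In form: {"xyz": [[x, y, z], ...], "rot": [[wx, wy, wz], ...], "hand": [hand, ...]}. A call has 1 to 8 rows; each row is the pose to reach, as a shift and turn from the pose commanded when the call began, along the tool's axes at that moment; what a row does not reach only later rows make up. A row lasts 1/12 s, in which the tool goes at most 41.7 mm and 7.16 degrees, less where a joint would pass 70% of its speed; a pose out of reach is approached as far as the arm can. A call with a gripper value outside its range is refused whole. The fingers move at their own pace and stop on an object; "squeeze" is the grip in N (left out, the last holds). Time passes only in rows, so rows that repeat a pose let the fingers close. It gives the time, the measured TCP pose, the force and the opening at its end, in the units of the state.
- r.read_state(): the state, without advancing time (a new reading comes with each control period).
- viewer.snapshot(name): name is "side" or "top"; returns a dict with "frame" (384x512x3 uint8, red, green, blue), "K" (3x3 intrinsics, pixels), "k1" (the pictures are not rectified: a ray, as slopes to the right and down, at radius r is drawn at 1 + k1 r^2 times it, then the intrinsics apply), "eye" and "rotation" of the camera in the world. Camera axes: x right, y up, looking along -z (the intrinsics and any distortion apply to the point x, -y, -z); pixel columns grow to the right and rows downward; lengths in m; the calibration is good to about 2 mm. A picture is of the moment at which its call begins. There is no depth.
- order.hand_in(): hands the job in, once; it reports no verdict.
The state is a dict: "time": time; "joint_positions": joint angles; "qvel": joint speeds; "joint_efforts": joint torques, N m; "ee_pos": TCP position; "tool_rot": TCP orientation; "ft_force": force on the tool from outside, world axes, zero at the start; "wrist_torque": the same for the moment, N m; "gripper_width": finger opening in m.
Only numpy, scipy, OpenCV 4.12 (cv2) and the standard library are available. Lean on these libraries where they do the work, as an engineer would, in place of code of your own. Each camera call takes 0.05 s, during which the arm holds its last target. There are 200 camera calls.

## Working session

There is one attempt and no reset: what is moved stays moved. The work goes in short steps, Python scripts to look and compute and a tool call to move; the robot and the scene stay as the last step left them, time stands still between calls to the robot, and variables do not carry over. Pictures are saved under pics/ and viewed, about 8 in all and at most 12, crops included, and the job is handed in when it is done.

Besides the shell and the picture viewer there is one more tool, called after "Call:" in YAML: its name, and indented under it one key for each argument. jog_arm: Moves the arm, as the interface text tells. Its arguments: {"type":"object","properties":{"xyz":{"type":"array"},"rot":{"type":"array"},"hand":{"type":"array"},"squeeze":{"type":"number"}},"required":["xyz","rot","hand"]}

```bash
mkdir -p pics; ls
cat > h.py <<'E'
import numpy as np, cv2
from workcell import r, viewer, order
def snap(n,f):
    s=viewer.snapshot(n); cv2.imwrite(f'pics/{f}.png',cv2.cvtColor(np.asarray(s['frame']),cv2.COLOR_RGB2BGR))
    np.savez(f'pics/{f}.npz',**{k:np.array(s[k]) for k in('K','k1','eye','rotation')}); return s
def load(f): return np.load(f'pics/{f}.npz')
def ray(s,u,v):
    k=float(s['k1']); p=cv2.undistortPoints(np.array([[[u,v]]],float),s['K'],np.array([k,0,0,0.]))[0,0]
    return s['eye'],s['rotation']@np.array([p[0],-p[1],-1])
def atz(s,u,v,z):
    e,d=ray(s,u,v); return e+d*(z-e[2])/d[2]
def aty(s,u,v,y):
    e,d=ray(s,u,v); return e+d*(y-e[1])/d[1]
def atx(s,u,v,x):
    e,d=ray(s,u,v); return e+d*(x-e[0])/d[0]
def proj(s,P):
    c=s['rotation'].T@(np.array(P,float)-s['eye']); 
    q,_=cv2.projectPoints(np.array([[c[0],-c[1],-c[2]]]),np.zeros(3),np.zeros(3),s['K'],np.array([float(s['k1']),0,0,0.])); return q[0,0]
E
python3 - <<'E'
from h import *
np.set_printoptions(precision=4,suppress=True)
for n in('side','top'):
    s=snap(n,n+'0'); print(n,s['eye'],s['rotation'],s['K'],s['k1'])
print(r.read_state())
a=cv2.imread('pics/side0.png');b=cv2.imread('pics/top0.png')
E
```

```text
pics
side [ 0.3124 -0.5555  0.6797] [[ 0.9518  0.204  -0.2292]
 [-0.3063  0.5862 -0.7501]
 [-0.0186  0.7841  0.6204]] [[348.7077   0.     256.7083]
 [  0.     348.7077 186.2803]
 [  0.       0.       1.    ]] -0.09075225428222584
top [0.4033 0.0765 1.0402] [[ 0.0031  0.997  -0.0779]
 [-0.9994  0.0005 -0.0336]
 [-0.0335  0.078   0.9964]] [[349.585    0.     257.1324]
 [  0.     349.585  194.0994]
 [  0.       0.       1.    ]] -0.006543296829631415
{'time': 0.1, 'joint_positions': array([ 83.398 ,  22.0886,   0.3866,  -0.0232, -68.4098, -14.8162]), 'qvel': array([ 0.0299, -0.2319,  0.0802,  0.1286, -0.0182, -0.0195]), 'joint_efforts': array([ -0.0004, -39.3319,  18.893 ,   4.1979,  -0.0026,   0.    ]), 'ee_pos': array([0.2281, 0.5814, 0.2493]), 'tool_rot': array([[-0.3653, -0.0006,  0.9309],
       [-0.9309, -0.0019, -0.3653],
       [ 0.002 , -1.    ,  0.0001]]), 'ft_force': array([-0.0244, -0.0386, -0.4464]), 'wrist_torque': array([-0.0554, -0.0153,  0.0138]), 'gripper_width': 0.08511112109495747}
```

View pics/side0.png

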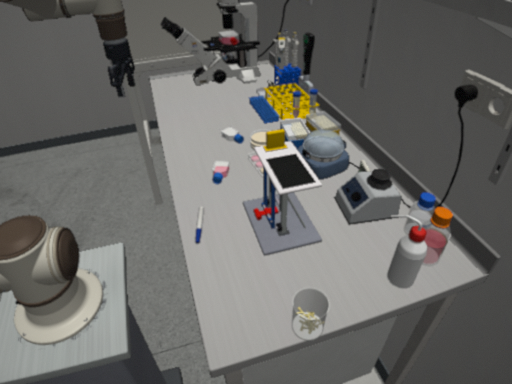

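View pics/top0.png

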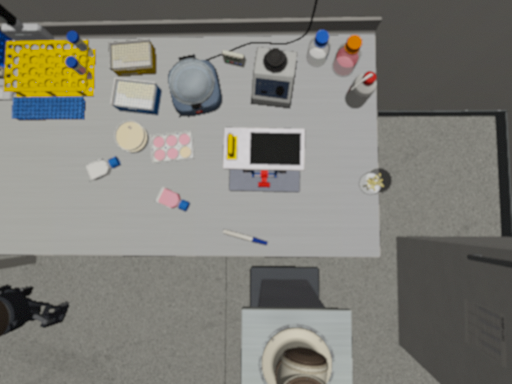

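Run:
```python
import cv2,numpy as np
a=cv2.imread('pics/side0.png')[120:255,205:335];b=cv2.imread('pics/top0.png')[110:255,140:320]
a=cv2.resize(a,None,fx=4.4,fy=4.4,interpolation=3)
cv2.imwrite('pics/c1.png',a)
cv2.imwrite('pics/c2.png',cv2.resize(b,None,fx=4,fy=4,interpolation=3))
```

```text
(no output)
```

View pics/c1.png

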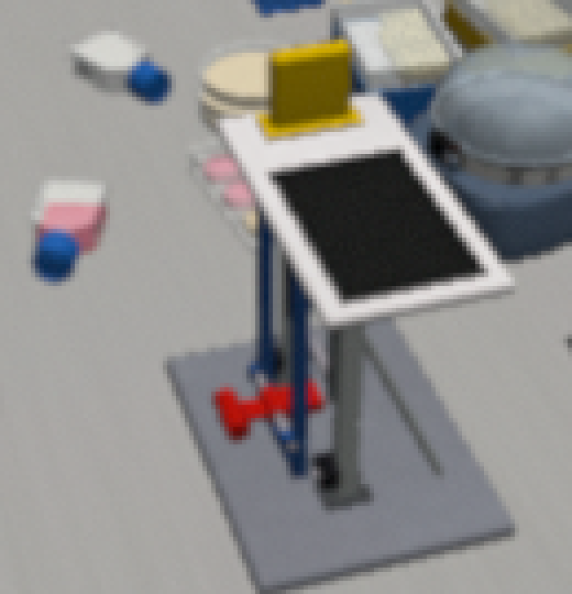

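View pics/c2.png

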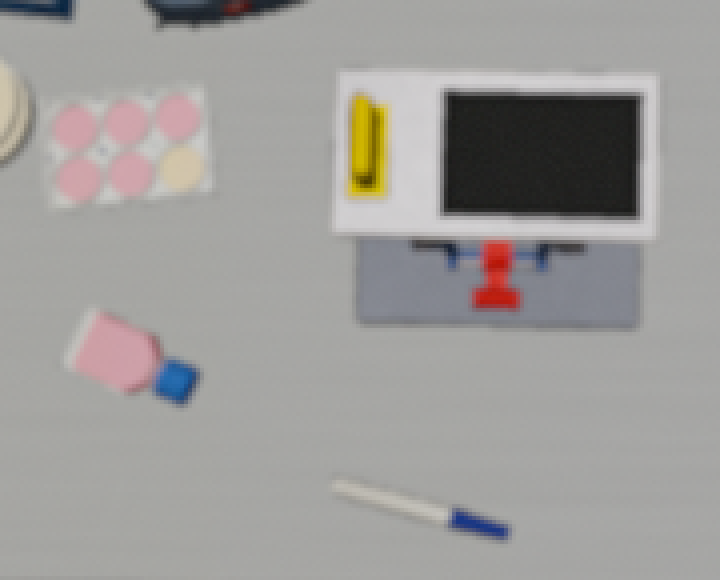

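```bash
cat >> h.py <<'E'
def tri(s1,p1,s2,p2):
    (a,b),(c,d)=ray(s1,*p1),ray(s2,*p2); t=np.linalg.lstsq(np.c_[b,-d],c-a,rcond=None)[0]
    return (a+b*t[0]+c+d*t[1])/2, np.linalg.norm(a+b*t[0]-c-d*t[1])
E
python3 - <<'E'
from h import *
np.set_printoptions(precision=4,suppress=True)
S=load('side0');T=load('top0')
st=lambda u,v:(205-.5+u/4.4+.114,120-.5+v/4.4+.114)
tt=lambda u,v:(140-.5+u/4+.125,110-.5+v/4+.125)
m=[]
for a,b in [((272,174),(442,213)),((405,150),(443,92)),((488,268),(642,94)),((340,302),(640,217))]:
    p,e=tri(S,st(*a),T,tt(*b)); m.append(p); print('mat',p,e)
m=np.array(m);print('c',m.mean(0), 'yaxis',m[0]-m[3],m[1]-m[2])
z=m[:,2].mean()
for b in [(442,213),(443,92),(642,94),(640,217)]: print('top at z',atz(T,*tt(*b),z))
for a in [(272,174),(405,150),(488,268),(340,302)]: print('side at z',atz(S,*st(*a),z))
for z in (z+.05,z+.06):
  for a in [(268,53),(350,42)]: print('fin side',z,atz(S,*st(*a),z))
  for b in [(353,93),(374,100),(353,186),(376,186)]: print('fin top',atz(T,*tt(*b),z))
for b in [(347,195),(388,195),(388,104)]: print('flange top',atz(T,*tt(*b),m[:,2].mean()))
for b in [(95,308),(65,365),(160,345),(130,392),(200,370),(180,403)]: print('flask top',atz(T,*tt(*b),.025)[:2],)
for a in [(40,180),(105,182),(36,218)]: print('flask side',atz(S,*st(*a),.027)[:2])
for a in [(165,365),(262,592),(515,530)]: print('base side',atz(S,*st(*a),.01)[:2])
for b in [(356,326),(640,326)]: print('base top',atz(T,*tt(*b),.01)[:2])
for b in [(335,485),(508,532)]: print('pen',atz(T,*tt(*b),.01)[:2])
E
```

```text
mat [0.5459 0.1221 0.1977] 0.0006731208774830406
mat [0.6237 0.1212 0.1968] 0.005787714035219616
mat [0.6195 0.     0.2006] 0.003147727377757684
mat [0.5419 0.0022 0.1977] 0.0019341018480555554
c [0.5827 0.0614 0.1982] yaxis [ 0.004   0.1199 -0.    ] [ 0.0042  0.1212 -0.0037]
top at z [0.5455 0.1222 0.1982]
top at z [0.6204 0.1219 0.1982]
top at z [0.6186 0.0003 0.1982]
top at z [0.5427 0.002  0.1982]
side at z [0.546  0.1214 0.1982]
side at z [0.6259 0.1194 0.1982]
side at z [0.6227 0.0028 0.1982]
side at z [0.5406 0.0017 0.1982]
fin side 0.2481896435797673 [0.5598 0.1678 0.2482]
fin side 0.2481896435797673 [0.6081 0.1641 0.2482]
fin top [0.6073 0.1713 0.2482]
fin top [0.6031 0.1591 0.2482]
fin top [0.5529 0.1708 0.2482]
fin top [0.5528 0.1575 0.2482]
fin side 0.2581896435797673 [0.554  0.151  0.2582]
fin side 0.2581896435797673 [0.6012 0.1474 0.2582]
fin top [0.6047 0.1701 0.2582]
fin top [0.6006 0.1581 0.2582]
fin top [0.551  0.1696 0.2582]
fin top [0.5509 0.1565 0.2582]
flange top [0.5567 0.1804 0.1982]
flange top [0.5567 0.1552 0.1982]
flange top [0.6131 0.1557 0.1982]
flask top [0.5047 0.3873]
flask top [0.4626 0.4085]
flask top [0.4774 0.3384]
flask top [0.4428 0.3599]
flask top [0.4591 0.3085]
flask top [0.4349 0.3228]
flask side [0.46   0.4132]
flask side [0.5062 0.394 ]
flask side [0.4466 0.3653]
base side [0.4959 0.195 ]
base side [ 0.4939 -0.0113]
base side [ 0.65   -0.0149]
base top [0.4927 0.1959]
base top [ 0.4928 -0.0141]
pen [0.3753 0.2103]
pen [0.3416 0.083 ]
```

Call:
jog_arm:
  xyz:
    - [1, -0.4, 1]
    - [1.6, -0.8, 2]
    - [2.3, -1.2, 3]
    - [3, -1.6, 4]
    - [3.6, -2, 5]
    - [4.2, -2.4, 6]
    - [4.8, -2.6, 7]
    - [5.2, -2.7, 8]
  rot:
    - [0, -0.4, 0]
    - [0, -0.8, 0]
    - [0, -1.2, 0]
    - [0, -1.6, 0]
    - [0, -2.1, 0]
    - [0, -2.6, 0]
    - [0, -3, 0]
    - [0, -3.4, 0]
  hand: [0, 0, 0, 0, 0, 0, 0, 0]
  squeeze: 40

```text
time: 0.77
ee_pos: [0.3952, 0.3471, 0.3327]
tool_rot: [[-0.016, 0.001, 1.0], [-1.0, 0.002, -0.016], [-0.002, -1.0, 0.001]]
ft_force: [-0.2, 0.9, 0.7]
gripper_width: 0.0853
```

Call:
jog_arm:
  xyz:
    - [0.9, 0, 0.9]
    - [1.8, 0, 1.8]
    - [2.7, 0, 2.8]
    - [3.6, 0, 3.8]
    - [4.5, 0, 4.8]
    - [5.3, 0, 5.7]
    - [5.9, 0, 6.4]
    - [5.9, 0, 6.4]
  rot:
    - [0, 0, 0]
    - [0, 0, 0]
    - [0, 0, 0]
    - [0, 0, 0]
    - [0, 0, 0]
    - [0, 0, 0]
    - [0, 0, 0]
    - [0, 0, 0]
  hand: [0, 0, 0, 0, 0, 0, 0.3, 0.4]

```text
time: 1.43
ee_pos: [0.5861, 0.1652, 0.3296]
tool_rot: [[-0.023, -0.002, 1.0], [-1.0, -0.002, -0.023], [0.002, -1.0, -0.002]]
ft_force: [-0.3, 0.8, -0.6]
gripper_width: 0.064
```

Run:
```python
from h import *
snap('side','side1')
a=cv2.imread('pics/side1.png')[40:190,190:340]
cv2.imwrite('pics/c3.png',cv2.resize(a,None,fx=4,fy=4,interpolation=3))
```

```text
(no output)
```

View pics/c3.png

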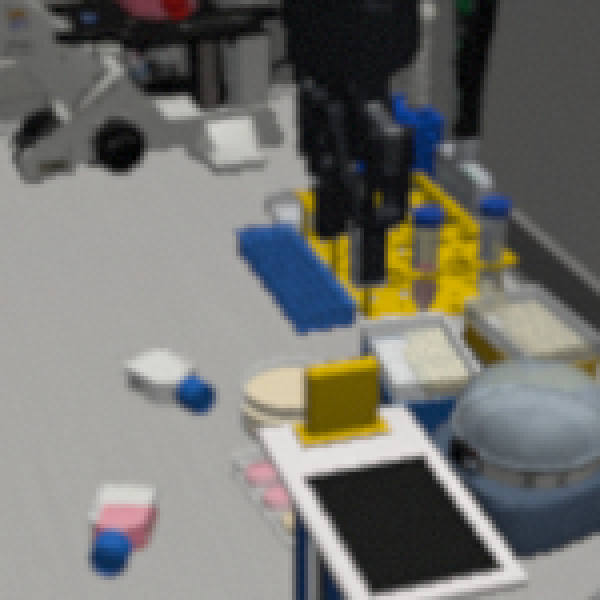

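Call:
jog_arm:
  xyz:
    - [0, 0.6, 0]
    - [0, 1.3, 0]
    - [0, 2, 0]
    - [0, 2.6, 0]
    - [0, 3, 0]
    - [0, 3.2, 0]
    - [0, 3.2, 0]
    - [0, 3.2, 0]
  rot:
    - [0, 0, 0]
    - [0, 0, 0]
    - [0, 0, 0]
    - [0, 0, 0]
    - [0, 0, 0]
    - [0, 0, 0]
    - [0, 0, 0]
    - [0, 0, 0]
  hand: [0.4, 0.4, 0.4, 0.4, 0.4, 0.4, 0.4, 0.6]

```text
time: 2.15
ee_pos: [0.5834, 0.1692, 0.2358]
tool_rot: [[-0.017, 0.0, 1.0], [-1.0, -0.0, -0.017], [0.0, -1.0, 0.0]]
ft_force: [-0.9, -0.7, -0.1]
gripper_width: 0.0402
```

Call:
jog_arm:
  xyz:
    - [0, 0, 0]
    - [0, 0, 0]
    - [0, 0, 0]
    - [0, 0, 0]
    - [0, 0, 0]
    - [0, 0, 0]
    - [0, 0, 0]
    - [0, 0, 0]
  rot:
    - [0, 0, 0]
    - [0, 0, 0]
    - [0, 0, 0]
    - [0, 0, 0]
    - [0, 0, 0]
    - [0, 0, 0]
    - [0, 0, 0]
    - [0, 0, 0]
  hand: [0.7, 0.75, 0.8, 0.85, 0.9, 1, 1, 1]

```text
time: 2.82
ee_pos: [0.5838, 0.1697, 0.2364]
tool_rot: [[-0.018, 0.002, 1.0], [-1.0, 0.002, -0.018], [-0.002, -1.0, 0.002]]
ft_force: [-1.7, 4.7, 2.6]
gripper_width: 0.0133
```

Call:
jog_arm:
  xyz:
    - [0, -0.1, 0]
    - [0, -0.35, 0]
    - [0, -0.6, 0]
    - [0, -0.9, 0]
    - [0, -1.2, 0]
    - [0, -1.5, 0]
    - [0, -1.8, 0]
    - [0, -2.0, 0]
  rot:
    - [0, 0, 0]
    - [0, 0, 0]
    - [0, 0, 0]
    - [0, 0, 0]
    - [0, 0, 0]
    - [0, 0, 0]
    - [0, 0, 0]
    - [0, 0, 0]
  hand: [1, 1, 1, 1, 1, 1, 1, 1]
  squeeze: 60

```text
time: 3.48
ee_pos: [0.5838, 0.1697, 0.2944]
tool_rot: [[-0.018, -0.0, 1.0], [-1.0, 0.002, -0.018], [-0.002, -1.0, -0.0]]
ft_force: [1.8, 4.9, -5.3]
gripper_width: 0.0128
```

Call:
jog_arm:
  xyz:
    - [0, -0.2, 0]
    - [0, -0.5, 0]
    - [0, -0.8, 0]
    - [0, -1.1, 0]
    - [0, -1.4, 0]
    - [0, -1.6, 0]
    - [0, -1.7, 0]
    - [0, -1.7, 0]
  rot:
    - [0, 0, 0]
    - [0, 0, 0]
    - [0, 0, 0]
    - [0, 0, 0]
    - [0, 0, 0]
    - [0, 0, 0]
    - [0, 0, 0]
    - [0, 0, 0]
  hand: [1, 1, 1, 1, 1, 1, 1, 1]

```text
time: 4.15
ee_pos: [0.5838, 0.1697, 0.3454]
tool_rot: [[-0.018, -0.0, 1.0], [-1.0, 0.002, -0.018], [-0.002, -1.0, -0.0]]
ft_force: [1.3, 5.5, -4.1]
gripper_width: 0.013
```

Run:
```python
from h import *
print(r.read_state())
snap('side','side2')
a=cv2.imread('pics/side2.png')[90:240,205:335]
cv2.imwrite('pics/c4.png',cv2.resize(a,None,fx=4,fy=4,interpolation=3))
```

```text
{'time': 4.15, 'joint_positions': array([ 31.4010237 ,  17.65127742,   7.47072258,  -0.10606983,
       -79.75725672,  57.59525771]), 'qvel': array([ 0.02356898,  0.2638382 , -0.73727928,  0.05759607,  0.85860218,
        0.04459268]), 'joint_efforts': array([ -2.52773747, -39.66959953,  20.4988879 ,   5.80845416,
        -1.16619017,   0.16426411]), 'ee_pos': array([0.58376781, 0.16972292, 0.34536033]), 'tool_rot': array([[-1.78454725e-02, -2.25019330e-05,  9.99840757e-01],
       [-9.99838510e-01,  2.12062276e-03, -1.78453847e-02],
       [-2.11988351e-03, -9.99997751e-01, -6.03418144e-05]]), 'ft_force': array([ 1.30012776,  5.50495461, -4.05681527]), 'wrist_torque': array([ 1.2523855 , -0.58490486, -0.12708005]), 'gripper_width': 0.013011946241452828}
```

View pics/c4.png

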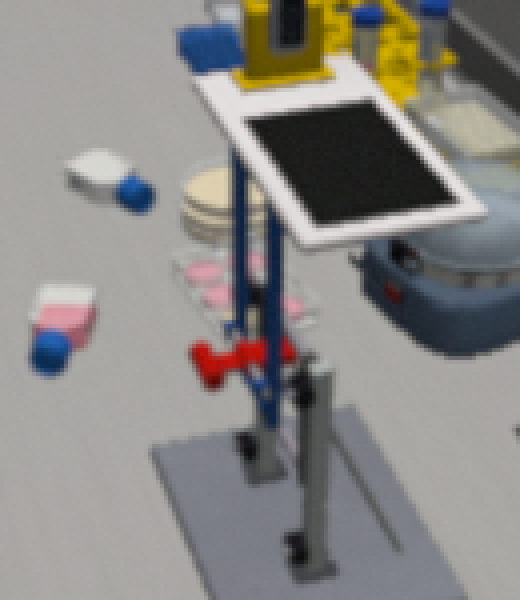

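Call:
jog_arm:
  xyz:
    - [0, -0.1, 0]
    - [0, -0.2, 0]
    - [0, -0.2, 0]
    - [0, -0.2, 0]
    - [0, -0.2, 0]
  rot:
    - [0, 0, 0]
    - [0, 0, 0]
    - [0, 0, 0]
    - [0, 0, 0]
    - [0, 0, 0]
  hand: [1, 1, 1, 1, 1]

```text
time: 4.62
ee_pos: [0.5838, 0.1698, 0.3506]
tool_rot: [[-0.018, -0.001, 1.0], [-1.0, 0.002, -0.018], [-0.002, -1.0, -0.001]]
ft_force: [1.3, 5.6, -3.9]
gripper_width: 0.0129
```

Run:
```python
from h import *
S=load('side2')
for q in(.1,.105,.11,.115): print(q,[(4*(proj(S,p)-[205,90])).round() for p in([.5423,.002,.198+q],[.6205,.001,.198+q],[.546,.122,.198+q])])
```

```text
0.1 [array([315., 239.]), array([456., 213.]), array([245., 132.])]
0.105 [array([316., 230.]), array([457., 205.]), array([245., 124.])]
0.11 [array([316., 222.]), array([457., 196.]), array([245., 116.])]
0.115 [array([316., 213.]), array([458., 188.]), array([245., 108.])]
```

Call:
jog_arm:
  xyz:
    - [0, 0.05, 0]
    - [0, 0.15, 0]
    - [0, 0.25, 0]
    - [0, 0.35, 0]
    - [0, 0.45, 0]
    - [0, 0.53, 0]
    - [0, 0.57, 0]
    - [0, 0.6, 0]
  rot:
    - [0, 0, 0]
    - [0, 0, 0]
    - [0, 0, 0]
    - [0, 0, 0]
    - [0, 0, 0]
    - [0, 0, 0]
    - [0, 0, 0]
    - [0, 0, 0]
  hand: [1, 1, 1, 1, 1, 1, 1, 1]

```text
time: 5.28
ee_pos: [0.5838, 0.1698, 0.3324]
tool_rot: [[-0.018, -0.001, 1.0], [-1.0, 0.002, -0.018], [-0.002, -1.0, -0.001]]
ft_force: [2.2, 6.0, -4.4]
gripper_width: 0.0129
```

Call:
jog_arm:
  xyz:
    - [0, 0.01, 0]
    - [0, 0.02, 0]
    - [0, 0.03, 0]
    - [0, 0.05, 0]
    - [0, 0.07, 0]
    - [0, 0.1, 0]
    - [0, 0.1, 0]
    - [0, 0.1, 0]
  rot:
    - [0, 0, 0]
    - [0, 0, 0]
    - [0, 0, 0]
    - [0, 0, 0]
    - [0, 0, 0]
    - [0, 0, 0]
    - [0, 0, 0]
    - [0, 0, 0]
  hand: [1, 1, 1, 1, 1, 1, 1, 1]

```text
time: 5.95
ee_pos: [0.5838, 0.1698, 0.3294]
tool_rot: [[-0.018, -0.001, 1.0], [-1.0, 0.002, -0.018], [-0.002, -1.0, -0.001]]
ft_force: [2.4, 5.9, -4.6]
gripper_width: 0.013
```

Call:
jog_arm:
  xyz:
    - [0, 0.02, 0]
    - [0, 0.05, 0]
    - [0, 0.08, 0]
    - [0, 0.1, 0]
    - [0, 0.1, 0]
  rot:
    - [0, 0, 0]
    - [0, 0, 0]
    - [0, 0, 0]
    - [0, 0, 0]
    - [0, 0, 0]
  hand: [1, 1, 1, 1, 1]

```text
time: 6.37
ee_pos: [0.5838, 0.1698, 0.3281]
tool_rot: [[-0.018, 0.001, 1.0], [-1.0, 0.002, -0.018], [-0.002, -1.0, 0.001]]
ft_force: [0.4, 6.0, -1.0]
gripper_width: 0.0131
```

Call:
jog_arm:
  xyz:
    - [0, 0.02, 0]
    - [0, 0.03, 0]
    - [0, 0.03, 0]
    - [0, 0.03, 0]
  rot:
    - [0, 0, 0]
    - [0, 0, 0]
    - [0, 0, 0]
    - [0, 0, 0]
  hand: [1, 1, 1, 1]

```text
time: 6.7
ee_pos: [0.5838, 0.1698, 0.3281]
tool_rot: [[-0.017, 0.002, 1.0], [-1.0, 0.002, -0.017], [-0.002, -1.0, 0.002]]
ft_force: [-0.9, 5.8, 1.2]
gripper_width: 0.0135
```

Seated (0.092, arm force about zero). Open gently.

Call:
jog_arm:
  xyz:
    - [0, 0, 0]
    - [0, 0, 0]
    - [0, 0, 0]
    - [0, 0, 0]
    - [0, 0, 0]
    - [0, 0, 0]
    - [0, 0, 0]
    - [0, 0, 0]
  rot:
    - [0, 0, 0]
    - [0, 0, 0]
    - [0, 0, 0]
    - [0, 0, 0]
    - [0, 0, 0]
    - [0, 0, 0]
    - [0, 0, 0]
    - [0, 0, 0]
  hand: [0.9, 0.8, 0.7, 0.6, 0.5, 0.45, 0.45, 0.45]

```text
time: 7.37
ee_pos: [0.5835, 0.1684, 0.3274]
tool_rot: [[-0.018, -0.0, 1.0], [-1.0, -0.0, -0.018], [0.0, -1.0, -0.0]]
ft_force: [-0.4, -0.0, 0.3]
gripper_width: 0.0472
```

Call:
jog_arm:
  xyz:
    - [0, -0.2, 0]
    - [0, -0.6, 0]
    - [0, -1.2, 0]
    - [0, -1.8, 0]
    - [0, -2.4, 0]
    - [0, -2.4, 0]
  rot:
    - [0, 0, 0]
    - [0, 0, 0]
    - [0, 0, 0]
    - [0, 0, 0]
    - [0, 0, 0]
    - [0, 0, 0]
  hand: [0.45, 0.45, 0.45, 0.45, 0.3, 0.2]

```text
time: 7.87
ee_pos: [0.5847, 0.1686, 0.4045]
tool_rot: [[-0.018, 0.008, 1.0], [-1.0, 0.002, -0.018], [-0.003, -1.0, 0.008]]
ft_force: [0.3, -0.4, 1.5]
gripper_width: 0.0681
```

Run:
```python
from h import *
snap('side','side3')
a=cv2.imread('pics/side3.png')[80:230,205:335]
cv2.imwrite('pics/c5.png',cv2.resize(a,None,fx=4,fy=4,interpolation=3))
S=load('side3')
for q in(.085,.09,.095): print(q,[(4*(proj(S,p)-[205,80])).round() for p in([.5423,.002,.198+q],[.6205,.001,.198+q],[.546,.122,.198+q])])
```

```text
0.085 [array([315., 303.]), array([453., 277.]), array([245., 195.])]
0.09 [array([315., 295.]), array([454., 269.]), array([245., 187.])]
0.095 [array([315., 287.]), array([455., 261.]), array([245., 179.])]
```

View pics/c5.png

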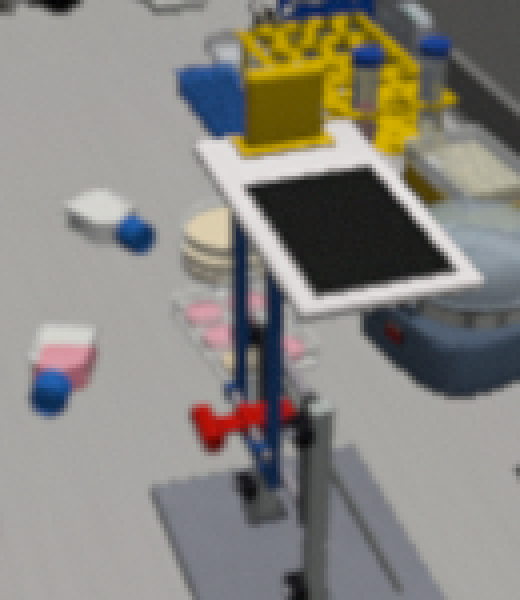

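Call:
jog_arm:
  xyz:
    - [-0.8, 0, -0.5]
    - [-1.8, 0, -1.1]
    - [-2.8, 0.5, -1.7]
    - [-3.8, 1.2, -2.3]
    - [-4.7, 2, -2.9]
    - [-5.6, 3, -3.5]
    - [-6.3, 4, -3.9]
    - [-6.6, 5, -4]
  rot:
    - [0, 1.1, 0]
    - [0, 2.2, 0]
    - [0, 3.3, 0]
    - [0, 4.4, 0]
    - [0, 5.5, 0]
    - [0, 6.6, 0]
    - [0, 7.7, 0]
    - [0, 8.8, 0]
  hand: [0.1, 0.1, 0.1, 0.1, 0.1, 0.1, 0.1, 0.1]

```text
time: 8.58
ee_pos: [0.4646, 0.3708, 0.2474]
tool_rot: [[-0.809, -0.001, 0.588], [-0.588, 0.0, -0.809], [0.001, -1.0, -0.001]]
ft_force: [0.1, -0.0, 0.1]
gripper_width: 0.077
```

Call:
jog_arm:
  xyz:
    - [0, 0.2, 0]
    - [0, 0.4, 0]
    - [0, 0.7, 0]
    - [0, 1, 0]
    - [0, 1.3, 0]
    - [0, 1.6, 0]
    - [0, 1.9, 0]
    - [0, 2, 0]
  rot:
    - [0, 1.1, 0]
    - [0, 2.2, 0]
    - [0, 3.3, 0]
    - [0, 4.4, 0]
    - [0, 5.5, 0]
    - [0, 6.6, 0]
    - [0, 7.7, 0]
    - [0, 8.8, 0]
  hand: [0.1, 0.1, 0.1, 0.1, 0.1, 0.1, 0.1, 0.1]

```text
time: 9.25
ee_pos: [0.466, 0.3677, 0.1869]
tool_rot: [[-0.956, -0.003, -0.292], [0.292, -0.003, -0.956], [0.002, -1.0, 0.004]]
ft_force: [-0.2, 0.1, 0.6]
gripper_width: 0.0768
```

Call:
jog_arm:
  xyz:
    - [0, 0.5, 0]
    - [0, 1.2, 0]
    - [0, 1.9, 0]
    - [0, 2.5, 0]
    - [0, 2.8, 0]
    - [0, 2.8, 0]
  rot:
    - [0, 0.6, 0]
    - [0, 1.3, 0]
    - [0, 1.3, 0]
    - [0, 1.3, 0]
    - [0, 1.3, 0]
    - [0, 1.3, 0]
  hand: [0.1, 0.1, 0.1, 0.1, 0.1, 0.1]

```text
time: 9.75
ee_pos: [0.4657, 0.3672, 0.1025]
tool_rot: [[-0.91, -0.004, -0.414], [0.414, -0.005, -0.91], [0.002, -1.0, 0.006]]
ft_force: [0.4, -0.0, -0.1]
gripper_width: 0.0767
```

Run:
```python
from h import *
snap('side','side4'); snap('top','top4')
a=cv2.imread('pics/side4.png')[120:200,180:260];b=cv2.imread('pics/top4.png')[160:240,130:210]
f=lambda a:cv2.resize(a,(400,400),interpolation=3)
cv2.imwrite('pics/c6.png',np.hstack([f(a),f(b)]))
S=load('side4');T=load('top4'); p=r.read_state()['ee_pos']; print(p)
for q in ([p[0],p[1],.014],p): print((5*(proj(S,q)-[180,120])).round(),(5*(proj(T,q)-[130,160])).round()+[400,0])
```

```text
[0.46722707 0.36878797 0.10557012]
[195. 253.] [602. 198.]
[183. 134.] [554. 187.]
```

View pics/c6.png

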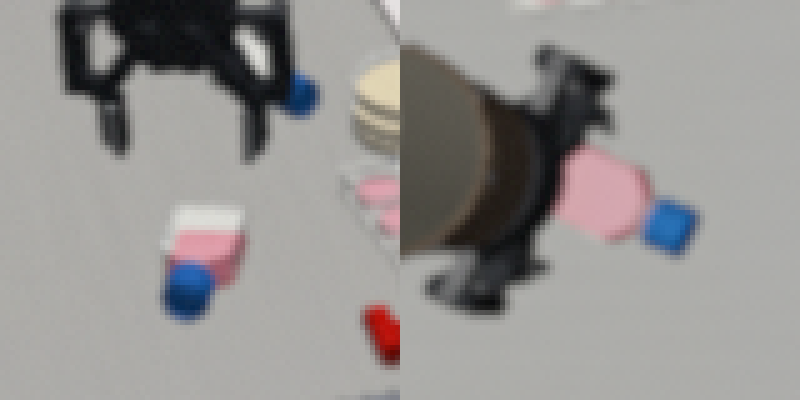

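Call:
jog_arm:
  xyz:
    - [0, 0.5, 0]
    - [0, 1.1, 0]
    - [0, 1.7, 0]
    - [0, 2.2, 0]
    - [0, 2.6, 0]
    - [0, 2.7, 0]
    - [0, 2.7, 0]
    - [0, 2.7, 0]
  rot:
    - [0, 0, 0]
    - [0, 0, 0]
    - [0, 0, 0]
    - [0, 0, 0]
    - [0, 0, 0]
    - [0, 0, 0]
    - [0, 0, 0]
    - [0, 0, 0]
  hand: [0.1, 0.1, 0.1, 0.1, 0.1, 0.1, 0.15, 0.2]
  squeeze: 25

```text
time: 10.52
ee_pos: [0.4677, 0.3695, 0.0257]
tool_rot: [[-0.911, 0.002, -0.413], [0.413, 0.002, -0.911], [-0.001, -1.0, -0.002]]
ft_force: [0.3, 0.3, 0.3]
gripper_width: 0.0685
```

Call:
jog_arm:
  xyz:
    - [0, 0, 0]
    - [0, 0, 0]
    - [0, 0, 0]
    - [0, 0, 0]
    - [0, 0, 0]
    - [0, 0, 0]
    - [0, 0, 0]
    - [0, 0, 0]
  rot:
    - [0, 0, 0]
    - [0, 0, 0]
    - [0, 0, 0]
    - [0, 0, 0]
    - [0, 0, 0]
    - [0, 0, 0]
    - [0, 0, 0]
    - [0, 0, 0]
  hand: [0.25, 0.3, 0.35, 0.4, 0.5, 0.6, 0.7, 0.7]

```text
time: 11.18
ee_pos: [0.4673, 0.369, 0.0251]
tool_rot: [[-0.911, 0.001, -0.413], [0.413, 0.001, -0.911], [-0.0, -1.0, -0.001]]
ft_force: [-0.3, -0.4, 6.0]
gripper_width: 0.0477
```

Call:
jog_arm:
  xyz:
    - [0, -0.2, 0]
    - [0, -0.7, 0]
    - [0, -1.6, 0]
    - [0, -2.7, 0]
    - [0, -3.9, 0]
    - [0, -5.1, 0]
    - [0, -6.3, 0]
    - [0, -7.5, 0]
  rot:
    - [0, 0, 0]
    - [0, 0, 0]
    - [0, 0, 0]
    - [0, 0, 0]
    - [0, 0, 0]
    - [0, 0, 0]
    - [0, 0, 0]
    - [0, 0, 0]
  hand: [0.7, 0.7, 0.7, 0.7, 0.7, 0.7, 0.7, 0.7]
  squeeze: 40

```text
time: 11.85
ee_pos: [0.4663, 0.3681, 0.2505]
tool_rot: [[-0.91, -0.002, -0.414], [0.414, -0.001, -0.91], [0.001, -1.0, 0.001]]
ft_force: [0.6, 0.3, -1.7]
gripper_width: 0.0469
```

Call:
jog_arm:
  xyz:
    - [0, -1, 0]
    - [0, -2, 0]
    - [0, -3, 0]
    - [0, -4, 0]
    - [0, -4.8, 0]
    - [0, -5.2, 0]
    - [0, -5.3, 0]
    - [0, -5.3, 0]
  rot:
    - [0, 0, 0]
    - [0, -0.5, 0]
    - [0, -1, 0]
    - [0, -1.5, 0]
    - [0, -2, 0]
    - [0, -2.5, 0]
    - [0, -3, 0]
    - [0, -3.5, 0]
  hand: [0.7, 0.7, 0.7, 0.7, 0.7, 0.7, 0.7, 0.7]

```text
time: 12.52
ee_pos: [0.4668, 0.3688, 0.4093]
tool_rot: [[-0.998, 0.0, -0.057], [0.057, 0.002, -0.998], [-0.0, -1.0, -0.002]]
ft_force: [0.4, 0.2, -2.4]
gripper_width: 0.0473
```

Call:
jog_arm:
  xyz:
    - [-0.2, 0, 0.5]
    - [-0.6, 0, 1.3]
    - [-1.0, 0, 2.3]
    - [-1.5, 0, 3.3]
    - [-2.0, 0, 4.4]
    - [-2.5, 0, 5.5]
    - [-3, 0, 6.6]
    - [-3.4, 0, 7.6]
  rot:
    - [0, 0, 0]
    - [0, 0, 0]
    - [0, 0, 0]
    - [0, 0, 0]
    - [0, -0.1, 0]
    - [0, -0.2, 0]
    - [0, -0.3, 0]
    - [0, -0.3, 0]
  hand: [0.7, 0.7, 0.7, 0.7, 0.7, 0.7, 0.7, 0.7]

```text
time: 13.18
ee_pos: [0.5552, 0.1325, 0.4075]
tool_rot: [[-1.0, -0.002, -0.029], [0.029, -0.001, -1.0], [0.002, -1.0, 0.001]]
ft_force: [0.1, -0.1, -2.1]
gripper_width: 0.047
```

Call:
jog_arm:
  xyz:
    - [-0.4, 0, 0.8]
    - [-0.7, 0, 1.5]
    - [-0.9, 0, 2]
    - [-1, 0, 2.2]
    - [-1, 0, 2.2]
    - [-1, 0, 2.2]
  rot:
    - [0, 0, 0]
    - [0, 0, 0]
    - [0, 0, 0]
    - [0, 0, 0]
    - [0, 0, 0]
    - [0, 0, 0]
  hand: [0.7, 0.7, 0.7, 0.7, 0.7, 0.7]

```text
time: 13.68
ee_pos: [0.5831, 0.0682, 0.4078]
tool_rot: [[-1.0, -0.001, -0.029], [0.029, 0.0, -1.0], [0.001, -1.0, -0.0]]
ft_force: [0.4, -0.1, -1.5]
gripper_width: 0.0472
```

Run:
```python
from h import *
snap('side','side5'); snap('top','top5')
a=cv2.imread('pics/side5.png')[60:220,190:350];b=cv2.imread('pics/top5.png')[90:250,200:360]
f=lambda a:cv2.resize(a,(400,400),interpolation=3)
cv2.imwrite('pics/c7.png',np.hstack([f(a),f(b)]))
```

```text
(no output)
```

View pics/c7.png

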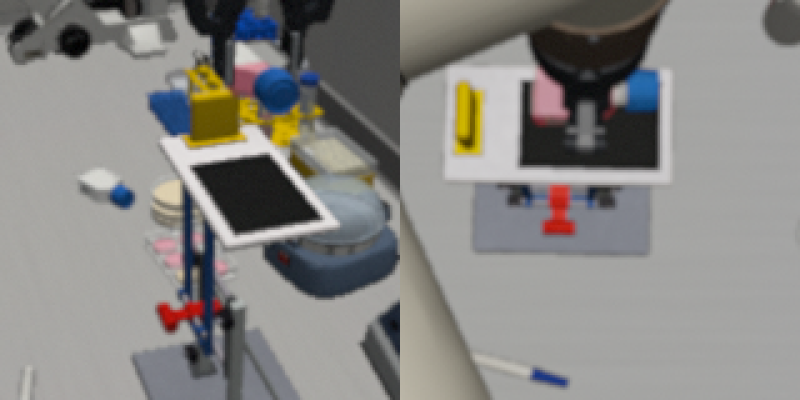

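Call:
jog_arm:
  xyz:
    - [0, 0.4, 0]
    - [0, 0.9, 0]
    - [0, 1.5, 0]
    - [0, 2.1, 0]
    - [0, 2.5, 0]
    - [0, 2.7, 0]
    - [0, 2.8, 0]
    - [0, 2.8, 0]
  rot:
    - [0, 0, 0]
    - [0, 0, 0]
    - [0, 0, 0]
    - [0, 0, 0]
    - [0, 0, 0]
    - [0, 0, 0]
    - [0, 0, 0]
    - [0, 0, 0]
  hand: [0.7, 0.7, 0.7, 0.7, 0.7, 0.7, 0.7, 0.7]

```text
time: 14.45
ee_pos: [0.5832, 0.0688, 0.3243]
tool_rot: [[-1.0, -0.0, -0.027], [0.027, -0.0, -1.0], [0.0, -1.0, 0.0]]
ft_force: [0.6, 0.4, -1.5]
gripper_width: 0.0471
```

Call:
jog_arm:
  xyz:
    - [0, 0.02, 0]
    - [0, 0.05, 0]
    - [0, 0.08, 0]
    - [0, 0.1, 0]
    - [0, 0.12, 0]
    - [0, 0.12, 0]
  rot:
    - [0, 0, 0]
    - [0, 0, 0]
    - [0, 0, 0]
    - [0, 0, 0]
    - [0, 0, 0]
    - [0, 0, 0]
  hand: [0.7, 0.7, 0.7, 0.7, 0.7, 0.7]

```text
time: 14.95
ee_pos: [0.5834, 0.0681, 0.3208]
tool_rot: [[-1.0, -0.0, -0.028], [0.028, 0.0, -1.0], [0.0, -1.0, -0.0]]
ft_force: [-0.4, 0.1, -1.2]
gripper_width: 0.0472
```

Call:
jog_arm:
  xyz:
    - [0, 0.02, 0]
    - [0, 0.05, 0]
    - [0, 0.08, 0]
    - [0, 0.1, 0]
    - [0, 0.1, 0]
  rot:
    - [0, 0, 0]
    - [0, 0, 0]
    - [0, 0, 0]
    - [0, 0, 0]
    - [0, 0, 0]
  hand: [0.7, 0.7, 0.7, 0.7, 0.7]

```text
time: 15.37
ee_pos: [0.5833, 0.0682, 0.3176]
tool_rot: [[-1.0, -0.0, -0.028], [0.028, -0.0, -1.0], [0.0, -1.0, 0.0]]
ft_force: [0.9, 0.1, -1.6]
gripper_width: 0.0472
```

Call:
jog_arm:
  xyz:
    - [0, 0.02, 0]
    - [0, 0.04, 0]
    - [0, 0.06, 0]
    - [0, 0.06, 0]
    - [0, 0.06, 0]
  rot:
    - [0, 0, 0]
    - [0, 0, 0]
    - [0, 0, 0]
    - [0, 0, 0]
    - [0, 0, 0]
  hand: [0.7, 0.7, 0.7, 0.7, 0.7]

```text
time: 15.78
ee_pos: [0.5834, 0.0682, 0.3159]
tool_rot: [[-1.0, -0.0, -0.028], [0.028, -0.0, -1.0], [0.0, -1.0, 0.0]]
ft_force: [-1.0, 0.6, -0.7]
gripper_width: 0.0468
```

Call:
jog_arm:
  xyz:
    - [0, 0.02, 0]
    - [0, 0.04, 0]
    - [0, 0.06, 0]
    - [0, 0.06, 0]
    - [0, 0.06, 0]
  rot:
    - [0, 0, 0]
    - [0, 0, 0]
    - [0, 0, 0]
    - [0, 0, 0]
    - [0, 0, 0]
  hand: [0.7, 0.7, 0.7, 0.7, 0.7]

```text
time: 16.2
ee_pos: [0.5833, 0.0682, 0.3141]
tool_rot: [[-1.0, -0.0, -0.028], [0.028, -0.0, -1.0], [0.0, -1.0, 0.0]]
ft_force: [0.2, -0.3, -2.3]
gripper_width: 0.0472
```

Call:
jog_arm:
  xyz:
    - [0, 0.02, 0]
    - [0, 0.04, 0]
    - [0, 0.05, 0]
    - [0, 0.05, 0]
    - [0, 0.05, 0]
  rot:
    - [0, 0, 0]
    - [0, 0, 0]
    - [0, 0, 0]
    - [0, 0, 0]
    - [0, 0, 0]
  hand: [0.7, 0.7, 0.7, 0.7, 0.7]

```text
time: 16.62
ee_pos: [0.5834, 0.0682, 0.3137]
tool_rot: [[-1.0, 0.001, -0.028], [0.028, 0.0, -1.0], [-0.001, -1.0, -0.0]]
ft_force: [-1.7, 1.1, 4.8]
gripper_width: 0.0471
```

Call:
jog_arm:
  xyz:
    - [0, -0.02, 0]
    - [0, -0.02, 0]
    - [0, -0.03, 0]
    - [0, -0.03, 0]
    - [0, -0.03, 0]
    - [0, -0.03, 0]
    - [0, -0.03, 0]
    - [0, -0.03, 0]
  rot:
    - [0, 0, 0]
    - [0, 0, 0]
    - [0, 0, 0]
    - [0, 0, 0]
    - [0, 0, 0]
    - [0, 0, 0]
    - [0, 0, 0]
    - [0, 0, 0]
  hand: [0.7, 0.7, 0.5, 0.4, 0.3, 0.2, 0.15, 0.1]

```text
time: 17.28
ee_pos: [0.5834, 0.0682, 0.3133]
tool_rot: [[-1.0, -0.0, -0.028], [0.028, -0.0, -1.0], [0.0, -1.0, 0.0]]
ft_force: [0.7, -0.1, -0.0]
gripper_width: 0.0768
```

Call:
jog_arm:
  xyz:
    - [0, -0.1, 0]
    - [0, -0.4, 0]
    - [0, -0.9, 0]
    - [0, -1.6, 0]
    - [0, -2.4, 0]
    - [0, -3.2, 0]
    - [0, -4, 0]
    - [0, -4, 0]
  rot:
    - [0, 0, 0]
    - [0, 0, 0]
    - [0, 0, 0]
    - [0, 0, 0]
    - [0, 0, 0]
    - [0, 0, 0]
    - [0, 0, 0]
    - [0, 0, 0]
  hand: [0.1, 0.1, 0.1, 0.1, 0.1, 0.1, 0.1, 0.1]

```text
time: 17.95
ee_pos: [0.5847, 0.0678, 0.4406]
tool_rot: [[-1.0, 0.012, -0.028], [0.028, 0.002, -1.0], [-0.012, -1.0, -0.002]]
ft_force: [0.0, 0.2, 1.1]
gripper_width: 0.077
```

Call:
jog_arm:
  xyz:
    - [0, 0, -0.8]
    - [0, 0, -1.8]
    - [0, 0, -2.8]
    - [0, 0, -3.8]
    - [0, 0, -4.8]
    - [0, 0, -5.6]
    - [0, 0, -6]
    - [0, 0, -6]
  rot:
    - [0, 0, 0]
    - [0, 0, 0]
    - [0, 0, 0]
    - [0, 0, 0]
    - [0, 0, 0]
    - [0, 0, 0]
    - [0, 0, 0]
    - [0, 0, 0]
  hand: [0.1, 0.1, 0.1, 0.1, 0.1, 0.1, 0.1, 0.1]

```text
time: 18.62
ee_pos: [0.5883, 0.2504, 0.4329]
tool_rot: [[-1.0, -0.001, -0.025], [0.025, -0.0, -1.0], [0.001, -1.0, 0.0]]
ft_force: [0.4, 0.8, 0.0]
gripper_width: 0.0765
```

Run:
```python
from h import *
snap('side','side6'); snap('top','top6')
a=cv2.imread('pics/side6.png')[90:210,210:330];b=cv2.imread('pics/top6.png')[100:220,200:320]
f=lambda a:cv2.resize(a,(400,400),interpolation=3)
cv2.imwrite('pics/c8.png',np.hstack([f(a),f(b)]))
S=load('side6')
for q in(.085,.09,.095): print(q,[(400/120*(proj(S,p)-[210,90])).round() for p in([.5423,.002,.198+q],[.6205,.001,.198+q],[.546,.122,.198+q])])
```

```text
0.085 [array([246., 219.]), array([361., 198.]), array([188., 129.])]
0.09 [array([246., 213.]), array([362., 191.]), array([188., 123.])]
0.095 [array([246., 206.]), array([362., 184.]), array([188., 116.])]
```

View pics/c8.png

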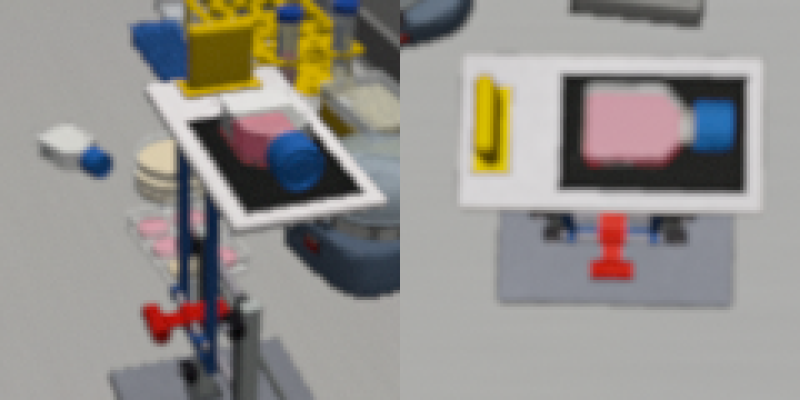

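```bash
python3 -c "
from h import *
print(order.hand_in())"
```

```text
the job is handed in; nothing more can be done
None
```

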